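# Build the beam path on the optical rail

## Task

Set up the beam path on the optical rail between the lamp and the screen: put the slit next to the lamp, the sample table next to the screen and the lens midway between slit and table, so that lamp, slit, lens, table and screen are evenly spaced, each holder square to the rail and fully down astride it. Then stand the sample vial (the one standing alone on the bench) upright in the middle of the sample table.

Things in the scene. Friction and masses are not known exactly. Their poses are not given: they have to be found in the camera images.
- rail: Fixed aluminium rail on the bench, 440 long, 36 wide, 30 mm high. Origin: middle of its underside; y along it, z up. Lamp and screen stand on it 170 mm either side of its middle; which end is the lamp's varies. The holders' saddles have a slot below, 16 mm deep, 41 mm wide (2.5 mm play each side), flared at the mouth, that guides them down over the rail from up to 6 mm off.
- lamp: Fixed lamp: white globe 49 mm across in a black socket, on a post and grey saddle, at one end of the rail; top 146 mm above the bench. Origin: centre of its saddle's underside, on the rail's middle line, 14 mm above the bench; y along the rail.
- screen: Fixed screen: white upright plate 66 wide, 60 high, 8 mm thick, on a post and grey saddle, at the other end of the rail; top 146 mm above the bench. Origin: centre of its saddle's underside, on the rail's middle line, 14 mm above the bench; y along the rail.
- slit: Loose slit holder: upright metal plate, 56 wide (x), 10 thick (y), 72 to 128 mm above the origin, with a narrow vertical slit, on a post and a grey saddle 64 (x) x 46 (y) x 28 mm, about 0.22 kg. Origin: centre of saddle's underside, 0 when on the bench, 14 mm up when on the rail; y goes along the rail, either way round. Grip the plate's side edges (56 mm along x) from above, 100 to 115 mm above the origin.
- lens: Loose lens holder: round metal barrel, 54 mm diameter, 24 long (y), centre 100 mm above the origin, with a glass lens, on a post and a grey saddle 64 (x) x 46 (y) x 28 mm, about 0.22 kg. Origin: centre of saddle's underside, 0 when on the bench, 14 mm up when on the rail; y goes along the rail, either way round. Grip the barrel's two side flats (24 x 26 mm, 56 mm apart along x) from above, 100 mm above the origin.
- table: Loose sample table: flat square metal plate 56 x 56 x 10 mm with a scribed ring and 2 mm lip; surface 76 mm above the origin; on a post and a grey saddle 64 (x) x 46 (y) x 28 mm, about 0.22 kg. Origin: centre of saddle's underside, 0 when on the bench, 14 mm up when on the rail; y goes along the rail, either way round. Grip two edges of the plate (56 mm along x) from above, 71 mm above the origin.
- vial: Loose screw-cap vial, 12 mm diameter, 50 mm high, purple cap, 12 g, standing alone on the bench (not one of those in the freezer box). Origin: centre of its underside; z up. Pinch it from above, about 35 mm up.
Mind the look-alikes: they are no part of the job. Leave any turquoise look-alike of the lens alone.

How it is judged:
By the outcome, as a careful person would: the job done as asked, in the order asked, and still so for the second after the job is handed in, with the robot touching nothing.
It also fails if it takes over 99 s, if anything falls off the work surface, if the arm or the gripper's body presses on something with over 40 N, if the wrist force passes 120 N, or if a joint passes its speed limit or range.

## Robot

A 7-joint arm with a two-finger parallel gripper is mounted at the origin on a cart in front of the work surface, level with it; the furniture and walls round the work are solid. World frame = base frame: x ahead of the robot, y to its left, z up, the work surface at z = 0. Lengths are in m, angles in rad, forces in N, time in s.
With the tool pointing down it reaches from about 0.425 to 1.025 m from the base axis. Payload 9.4 kg.
Tool frame: the origin (TCP) lies on the centre line of the jaws, within the pads' length; the fingertips stand 25 mm ahead of it and the grasp point (between the pads) lies 6 mm ahead of it (robot.finger_overhang is the distance from the TCP to the fingertips, in m); z points along the fingers, y is the line along which they close (so a half turn about z gives the same grasp; the last joint's range is limited). The gripper opens to 85 mm and grips with 20 to 120 N. Pads are 22 mm wide; open, the fingers measure 114 mm over their backs; the gripper's body (76 mm by 85 mm) begins 54 mm behind the grasp point. The pads swing forward as they close: fully open they stand 13 mm farther back than shut.
Start: joints at [1.056, 0.599, -0.003, 1.599, 0.002, 0.943, -0.08], TCP at [0.307, -0.657, 0.256] pointing down, gripper open.
Joint ranges: [-2.57, 2.57], [-0.35, 1.97], [-1.29, 1.29], [0.11, 2.56], [-1.05, 4.19], [0.11, 1.86], [-2.63, 2.63]. Speed limits (rad/s): [2.22, 2.22, 3.01, 3.01, 3.14, 3.14, 3.14].

## Interface

Orientations are given as a rotation vector (axis times angle).
In Python, from cell import robot, vision, order gives the robot as it stands. The module is installed in compiled form; this text tells all that it offers.
- The arm moves only by the tool apply_moves, never from a script. Its arguments are lists of equal length, an entry for each row: "xyz": the shift along the tool's x, y, z in cm, a list of three; "roll": the turn about the tool's z in rad. A call has 1 to 20 rows; each row is the pose to reach, as a shift and turn from the pose commanded when the call began, along the tool's axes at that moment; what a row does not reach only later rows make up. A row lasts 1/8 s, in which the tool goes at most 62.5 mm and 10.7 degrees, less where a joint would pass 70% of its speed; a pose out of reach is approached as far as the arm can. A call with a gripper value outside its range is refused whole. "fingers" is the finger opening in cm, from 0 to 8.54, set as the call begins (left out, the last holds). The fingers move at their own pace and stop on an object; "newtons" is the grip in N (left out, the last holds). Time passes only in rows, so rows that repeat a pose let the fingers close. It gives the time, the measured TCP pose, the force, the opening and the grip force at its end, in the units of the state.
- robot.observe(): the state, without advancing time (a new reading comes with each control period).
- vision.read_camera(name): name is "side" or "top" or "wrist"; returns a dict with "img" (400x640x3 uint8, red, green, blue), "range_z" (400x640 float32, m along the optical axis (not along the pixel's ray), 0 where there is no reading), "mtx" (3x3 intrinsics, pixels), "k1" (the pictures are not rectified: a ray, as slopes to the right and down, at radius r is drawn at 1 + k1 r^2 times it, then the intrinsics apply), "cam_to_world" (4x4, takes a point from camera to world coordinates). Camera axes: x right, y down, z forward; pixel columns grow to the right and rows downward; lengths in m; the calibration is good to about 2 mm. A picture is of the moment at which its call begins.
- order.job_done(): hands the job in; it is judged then, once.
Trained networks look in the newest picture that a camera, given by its name, has taken for a name from the list of things; names that differ only in an ending like _2 or _b are one class to them, and where a whole thing is asked for, a point or a joint stands for the part that bears it (a point fixed in the world has none). Each returns a list of dicts, best first, with "score" (0 to 1); they miss things now and then, are a little off and sometimes report something else, mostly with a low value. They report only what shows in the picture. A call takes as long as a camera call. They do not tell look-alikes from the thing itself.
- vision.find_in(camera, label): "box" ([left, top, right, bottom] in pixels, round what is visible of it).
- vision.outline_of(camera, label): "mask" (400x640 bool, what is visible of it) and "box" ([left, top, right, bottom] in pixels, round what is visible of it).
The state is a dict: "t": time; "joint_pos": joint angles; "joint_velocities": joint speeds; "joint_torque": joint torques, N m; "eef_pos": TCP position; "tcp_rot": TCP orientation; "wrist_force": force on the tool from outside, world axes, zero at the start; "torque": the same for the moment, N m; "gripper_width": finger opening in m; "finger_force": force on a finger pad.
Only numpy, scipy, OpenCV 4.12 (cv2) and the standard library are available. Lean on these libraries where they do the work, as an engineer would, in place of code of your own. Each camera call takes 0.05 s, during which the arm holds its last target. There are 200 camera calls.

## Working session

There is one attempt and no reset: what is moved stays moved. The work goes in short steps, Python scripts to look and compute and a tool call to move; the robot and the scene stay as the last step left them, time stands still between calls to the robot, and variables do not carry over. Pictures are saved under pics/ and viewed, at most 14 in all, crops included, and the job is handed in when it is done.

Besides the shell and the picture viewer there is one more tool, called after "Request:" as name(argument=value, ...) on one line, values as JSON. apply_moves: Moves the arm, as the interface text tells. Its arguments: {"type":"object","properties":{"xyz":{"type":"array","items":{"type":"array","items":{"type":"number"}}},"roll":{"type":"array","items":{"type":"number"}},"fingers":{"type":"number"},"newtons":{"type":"number"}},"required":["xyz","roll"]}

```bash
mkdir -p pics
cat > h.py <<'E'
import numpy as np,cv2
from cell import robot,vision,order
from scipy.spatial.transform import Rotation as R
def cloud(c):
    K=c["mtx"];h,w=c["range_z"].shape
    u,v=np.meshgrid(np.arange(w),np.arange(h))
    xd=(u-K[0,2])/K[0,0];yd=(v-K[1,2])/K[1,1];x,y=xd.copy(),yd.copy()
    for _ in range(8):
        s=1+c["k1"]*(x*x+y*y);x=xd/s;y=yd/s
    z=c["range_z"];P=np.stack([x*z,y*z,z],-1)
    T=np.array(c["cam_to_world"]);W=P@T[:3,:3].T+T[:3,3]
    W[z<=0]=np.nan
    return W
def save(n,img): cv2.imwrite("pics/"+n,img[:,:,::-1])
E
python3 - <<'E'
from h import *
for n in("top","side"):
    c=vision.read_camera(n);save(n+"1.png",c["img"]);W=cloud(c);np.save(n+"W.npy",W)
    print(n,np.array(c["cam_to_world"]).round(3).tolist())
    for l in("rail","lamp","screen","slit","lens","table","vial"):
        for d in vision.outline_of(n,l)[:4]:
            p=W[d["mask"]];p=p[~np.isnan(p[:,0])]
            print(l,round(d["score"],2),np.array(d["box"]).round().tolist(),np.median(p,0).round(3) if len(p) else None, np.nanpercentile(p,98,axis=0)[2].round(3) if len(p) else None)
print(robot.observe())
E
```

```text
top [[0.115, -0.971, 0.208, 0.294], [-0.993, -0.113, 0.024, 0.009], [0.0, -0.209, -0.978, 1.15], [0.0, 0.0, 0.0, 1.0]]
rail 0.71 [274.0, 165.0, 426.0, 206.0] [ 0.598 -0.046  0.029] 0.034
lamp 0.74 [398.0, 172.0, 425.0, 205.0] [ 0.585 -0.209  0.086] 0.145
screen 0.97 [282.0, 153.0, 300.0, 188.0] [0.603 0.12  0.042] 0.147
slit 0.75 [274.0, 165.0, 424.0, 206.0] [ 0.598 -0.039  0.029] 0.034
slit 0.58 [410.0, 227.0, 434.0, 254.0] [ 0.456 -0.256  0.03 ] 0.129
lens 0.71 [190.0, 219.0, 224.0, 244.0] [0.419 0.324 0.03 ] 0.128
lens 0.59 [355.0, 218.0, 371.0, 248.0] [ 0.452 -0.088  0.08 ] 0.127
table 0.92 [280.0, 212.0, 306.0, 244.0] [0.455 0.102 0.075] 0.08
side [[-1.0, 0.01, -0.002, 0.549], [0.007, 0.526, -0.851, 0.845], [-0.007, -0.851, -0.526, 0.54], [0.0, 0.0, 0.0, 1.0]]
rail 0.87 [277.0, 150.0, 309.0, 249.0] [0.602 0.126 0.029] 0.033
rail 0.38 [336.0, 133.0, 373.0, 180.0] [ 0.46  -0.087  0.071] 0.126
lamp 0.65 [284.0, 107.0, 314.0, 155.0] [ 0.595 -0.202  0.078] 0.143
screen 0.61 [271.0, 169.0, 309.0, 232.0] [0.608 0.128 0.095] 0.146
screen 0.21 [284.0, 106.0, 315.0, 156.0] [ 0.594 -0.202 
[... 293 characters left out ...]
nt_pos': array([ 1.05627204,  0.59927621, -0.00250587,  1.59938887,  0.00181319,
        0.94286941, -0.07981975]), 'joint_velocities': array([-0.00014301, -0.00032362, -0.00044906, -0.00013843, -0.00091699,
        0.00063785,  0.00033511]), 'joint_torque': array([-4.11773613e-05, -7.76126289e+01,  1.56366795e+00, -2.58372062e+01,
        1.25102795e-02,  1.96474277e-03, -8.59230681e-06]), 'eef_pos': array([ 0.30738098, -0.65663126,  0.25629583]), 'tcp_rot': array([ 3.06653950e+00,  6.82259287e-01, -5.31032528e-05]), 'wrist_force': array([0.38527547, 0.26253313, 0.36067861]), 'torque': array([-0.06184944,  0.00749249,  0.03154019]), 'finger_force': 0.0, 'gripper_width': 0.08583675075151159}
```

Run:
```python
import cv2
a=cv2.imread("pics/top1.png")[120:280,160:460];b=cv2.imread("pics/side1.png")[90:340,230:470]
cv2.imwrite("pics/a.png",cv2.resize(a,(800,427),interpolation=3));cv2.imwrite("pics/b.png",cv2.resize(b,(576,600),interpolation=3))
```

```text
(no output)
```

View pics/a.png

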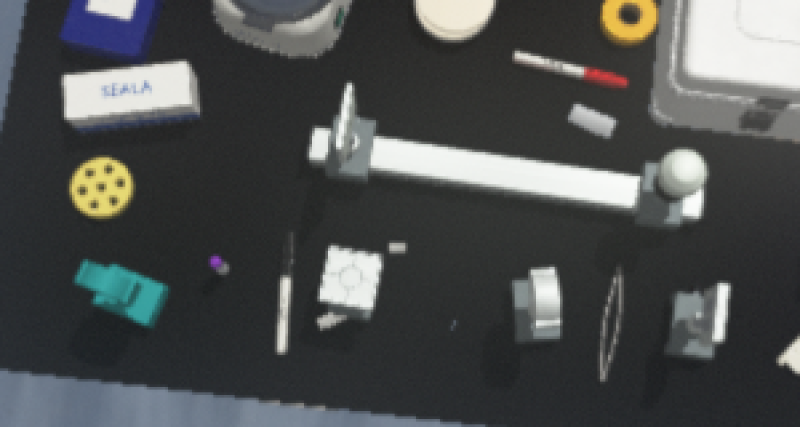

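View pics/b.png

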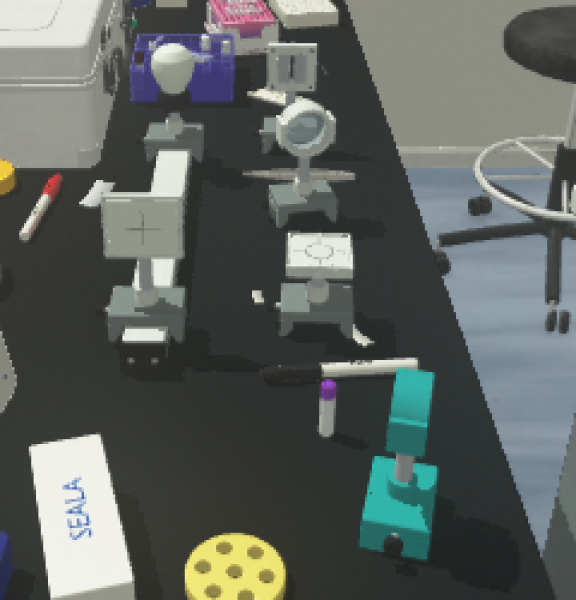

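```bash
cat >> h.py <<'E'
def rect(P):
    (c,s,a)=cv2.minAreaRect((P[:,:2]*1000).astype(np.float32)); return np.round(c,1),np.round(s,1),round(a,1)
def sel(W,c,r,z0,z1):
    P=W.reshape(-1,3);m=(np.hypot(P[:,0]-c[0],P[:,1]-c[1])<r)&(P[:,2]>z0)&(P[:,2]<z1);return P[m]
def railfit(W):
    P=W.reshape(-1,3);m=(abs(P[:,0]-.6)<.07)&(P[:,1]>-.16)&(P[:,1]<.08)&(P[:,2]>.024)&(P[:,2]<.036);P=P[m]
    # centre of width per y-bin
    b=np.round(P[:,1]/.008);ys=[];xs=[];w=[]
    for k in np.unique(b):
        q=P[b==k]
        if len(q)>5: ys.append(q[:,1].mean());xs.append((q[:,0].max()+q[:,0].min())/2);w.append(np.ptp(q[:,0]))
    s,i=np.polyfit(ys,xs,1);return s,i,np.median(w)
E
python3 - <<'E'
from h import *
for n in("top","side"):
    W=np.load(n+"W.npy");print(n,"rail x=s*y+i",railfit(W))
    for nm,c,z in(("lampsaddle",(.585,-.209),(.036,.046)),("screensaddle",(.603,.125),(.036,.046)),("slit saddle",(.456,-.256),(.02,.033)),("slit plate",(.456,-.256),(.085,.135)),("lens sad",(.452,-.088),(.02,.033)),("lens",(.452,-.088),(.085,.135)),("table",(.455,.105),(.068,.085)),("table sad",(.455,.105),(.02,.032)),("vial",(.466,.252),(.01,.06))):
        P=sel(W,c,.06,*z)
        if len(P)>4:print(nm,len(P),rect(P),np.median(P,0).round(3))
c=vision.read_camera("wrist");T=np.array(c["cam_to_world"]);o=robot.observe();Rt=R.from_rotvec(o["tcp_rot"]).as_matrix()
print("cam in tool",Rt.T@(T[:3,3]-o["eef_pos"]),(Rt.T@T[:3,:3]).round(3).tolist(),c["mtx"].tolist(),Rt.round(3).tolist())
E
```

```text
top rail x=s*y+i (np.float64(0.04032424646652066), np.float64(0.6032207057502369), np.float64(0.034884247432852566))
lampsaddle 204 (array([ 594.9, -215.7]), array([45.9, 65.2]), 87.9) [ 0.58  -0.206  0.041]
screensaddle 233 (array([613. , 123.2]), array([46.3, 74.4]), 87.3) [0.6   0.116 0.041]
slit saddle 259 (array([ 460. , -253.6]), array([81. , 44.3]), 14.9) [ 0.452 -0.252  0.027]
slit plate 183 (array([ 458.8, -259.9]), array([12.5, 58.6]), 87.3) [ 0.458 -0.257  0.123]
lens sad 177 (array([463.1, -92.3]), array([75.4, 44.5]), 10.2) [ 0.444 -0.082  0.027]
lens 212 (array([457.3, -93.9]), array([56. , 23.5]), 10.6) [ 0.455 -0.094  0.121]
table 428 (array([459.8, 101.4]), array([55.9, 56. ]), 86.1) [0.459 0.101 0.076]
table sad 60 (array([462.1, 107.8]), array([75.7, 42.5]), 9.9) [0.433 0.101 0.027]
vial 31 (array([452.5, 272.2]), array([11.1, 68.3]), 25.1) [0.463 0.245 0.039]
side rail x=s*y+i (np.float64(0.02993667693912136), np.float64(0.6020142220726243), np.float64(0.0331000307912136))
lampsaddle 193 (array([ 600.1, -214.6]), array([52.1, 74.3]), 87.8) [ 0.593 -0.207  0.041]
s
[... 279 characters left out ...]
65 (array([463.4, -91.3]), array([75.9, 49.5]), 9.5) [ 0.461 -0.083  0.027]
lens 396 (array([457.5, -94.2]), array([57.6, 29.7]), 10.6) [ 0.459 -0.088  0.107]
table 504 (array([460.4, 102.5]), array([58.8, 55.6]), 84.4) [0.46  0.109 0.076]
table sad 402 (array([466.1, 102.4]), array([47.7, 75.4]), 87.1) [0.463 0.111 0.028]
vial 132 (array([454.7, 274.5]), array([12.5, 67.9]), 22.2) [0.466 0.252 0.034]
cam in tool [ 0.07039518  0.00047049 -0.11792079] [[-0.001, -0.962, -0.275], [1.0, -0.001, -0.0], [-0.0, -0.275, 0.962]] [[300.1514255686368, 0.0, 320.87595982307346], [0.0, 300.1514255686368, 196.78667463046264], [0.0, 0.0, 1.0]] [[0.906, 0.424, -0.0], [0.424, -0.906, -0.0], [-0.0, 0.0, -1.0]]
```

```bash
cat >> h.py <<'E'
def goto(x,y,z,yaw,o=None):
    o=o or robot.observe();p=np.array(o["eef_pos"]);Rt=R.from_rotvec(o["tcp_rot"]).as_matrix()
    d=Rt.T@(np.array([x,y,z])-p)*100
    a=np.degrees(np.arctan2(Rt[1,1],Rt[0,1]));r=(a-yaw+180)%360-180
    print("xyz",d.round(2).tolist(),"roll",round(np.radians(r),3),"rows",round(np.linalg.norm(d)/6.25,1),round(abs(r)/10.7,1))
E
python3 - <<'E'
from h import *
goto(.459,-.259,.28,-2.7)
W=np.load("topW.npy");P=W.reshape(-1,3);m=(P[:,1]<-.3)&(P[:,0]<.62)&(P[:,0]>.25)
print(np.nanmax(P[m][:,2]))
E
```

```text
xyz [30.59, -29.58, -2.37] roll -1.086 rows 6.8 5.8
0.3500508928701934
```

Request:
apply_moves(xyz=[[2,-2,-4],[30.6,-29.6,-2.4],[30.6,-29.6,-2.4],[30.6,-29.6,-2.4],[30.6,-29.6,-2.4],[30.6,-29.6,-2.4],[30.6,-29.6,-2.4],[30.6,-29.6,-2.4],[30.6,-29.6,-2.4],[30.6,-29.6,-2.4],[30.6,-29.6,-2.4]], roll=[0,-1.086,-1.086,-1.086,-1.086,-1.086,-1.086,-1.086,-1.086,-1.086,-1.086], fingers=8.5)

```text
t: 2.22
eef_pos: [0.4585, -0.2601, 0.2802]
tcp_rot: [2.275, 2.166, -0.001]
wrist_force: [0.4, -0.7, -0.7]
gripper_width: 0.085
finger_force: 0.0
```

Run:
```python
from h import *
c=vision.read_camera("wrist");save("w1.png",c["img"]);W=cloud(c);np.save("w1W.npy",W);print(robot.observe()["eef_pos"],robot.observe()["t"],robot.observe()["joint_pos"])
print(railfit(W))
for nm,cc,z in(("slit plate",(.456,-.256),(.085,.135)),("slit top",(.456,-.256),(.122,.135)),("lens",(.452,-.088),(.085,.135)),("lensad",(.452,-.088),(.02,.034)),("table",(.455,.105),(.068,.085)),("lampsaddle",(.593,-.216),(.036,.048)),("screensaddle",(.603,.125),(.036,.046))):
    P=sel(W,cc,.06,*z)
    if len(P)>4:print(nm,len(P),rect(P),np.median(P,0).round(3))
```

```text
[ 0.45852742 -0.25998757  0.28022284] 2.275 [ 0.67509287  0.35299825 -0.3534609   2.0077685   0.16677434  0.80810239
  0.17693152]
(np.float64(0.039728214912613656), np.float64(0.6036322776454288), np.float64(0.03580852996473982))
slit plate 1160 (array([ 459.7, -261.5]), array([12. , 55.2]), 86.9) [ 0.46  -0.259  0.127]
slit top 720 (array([ 459.7, -261.9]), array([11.2, 55.2]), 87.1) [ 0.46  -0.262  0.128]
lens 929 (array([ 458.7, -100.5]), array([55.6, 15.4]), 9.8) [ 0.45  -0.105  0.114]
lensad 1380 (array([ 465., -103.]), array([75.9, 31.9]), 8.0) [ 0.464 -0.107  0.028]
lampsaddle 1121 (array([ 590.9, -217.9]), array([44.7, 56.3]), 87.4) [ 0.578 -0.213  0.042]
```

View pics/w1.png

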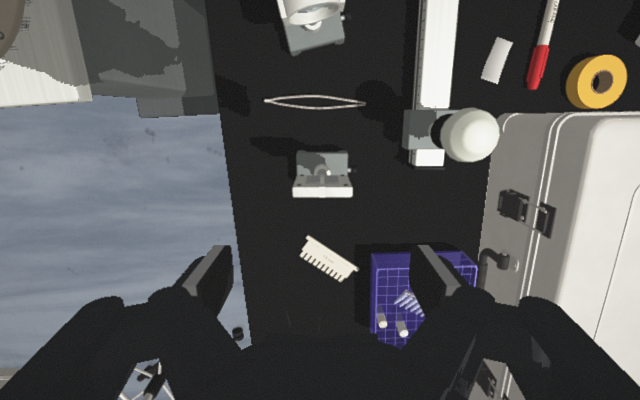

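Request:
apply_moves(xyz=[[-0.15,0.12,6],[-0.15,0.12,12],[-0.15,0.12,16.8],[-0.15,0.12,16.8],[-0.15,0.12,16.8]], roll=[0.005,0.005,0.005,0.005,0.005])

```text
t: 2.9
eef_pos: [0.4606, -0.2609, 0.1135]
tcp_rot: [2.278, 2.162, 0.0]
wrist_force: [0.7, -0.1, 0.8]
gripper_width: 0.085
finger_force: 0.0
```

Request:
apply_moves(xyz=[[0,0,0],[0,0,0],[0,0,0],[0,0,0],[0,0,-1.5],[0,0,-1.5]], roll=[0,0,0,0,0,0], fingers=4.5, newtons=50)

```text
t: 3.65
eef_pos: [0.4607, -0.2607, 0.1289]
tcp_rot: [2.277, 2.161, 0.001]
wrist_force: [0.5, -0.6, -2.8]
gripper_width: 0.0553
finger_force: 53.9
```

Run:
```python
from h import *
goto(.5982,-.1315,.29,-2.2)
```

```text
xyz [13.61, 13.09, -16.09] roll -0.014 rows 4.0 0.1
```

Request:
apply_moves(xyz=[[0,0,-6],[0,0,-12],[4,4,-16.1],[8,7.7,-16.1],[12,11.5,-16.1],[13.6,13.1,-16.1],[13.6,13.1,-16.1],[13.6,13.1,-16.1]], roll=[0,0,0,-0.014,-0.014,-0.014,-0.014,-0.014])

```text
t: 4.65
eef_pos: [0.5969, -0.1327, 0.2878]
tcp_rot: [-2.264, -2.177, 0.003]
wrist_force: [-0.5, 0.7, -1.5]
gripper_width: 0.0553
finger_force: 55.5
```

Run:
```python
from h import *
c=vision.read_camera("wrist");save("w2.png",c["img"]);W=cloud(c);np.save("w2W.npy",W);o=robot.observe();print(o["eef_pos"],o["wrist_force"],o["gripper_width"])
print(railfit(W))
p=o["eef_pos"]
for nm,cc,z in(("held plate",p[:2],(p[2]-.02,p[2]+.05)),("lens",(.452,-.088),(.085,.135)),("lens",(.452,-.088),(.12,.135)),("lensad",(.452,-.088),(.02,.034)),("table",(.455,.105),(.068,.085)),("lampsaddle",(.593,-.216),(.036,.048)),("screensaddle",(.603,.125),(.036,.046)),("screenplate",(.603,.125),(.1,.15))):
    P=sel(W,cc,.06,*z)
    if len(P)>4:print(nm,len(P),rect(P),np.median(P,0).round(3))
```

```text
[ 0.59685059 -0.13291547  0.28797364] [ 0.21221993 -0.59742751 -2.88965812] 0.05548395315389483
(np.float64(0.04400960004746694), np.float64(0.6040331369956453), np.float64(0.0351444656440657))
held plate 25727 (array([ 597., -130.]), array([ 31.6, 119.1]), 88.0) [ 0.597 -0.128  0.319]
lens 1598 (array([458.4, -95.6]), array([56.8, 24.4]), 10.6) [ 0.468 -0.094  0.122]
lens 915 (array([458.6, -95.5]), array([37.8, 24.2]), 11.3) [ 0.461 -0.095  0.125]
lensad 1252 (array([464.1, -94.2]), array([77.1, 45.2]), 10.3) [ 0.473 -0.089  0.028]
```

View pics/w2.png

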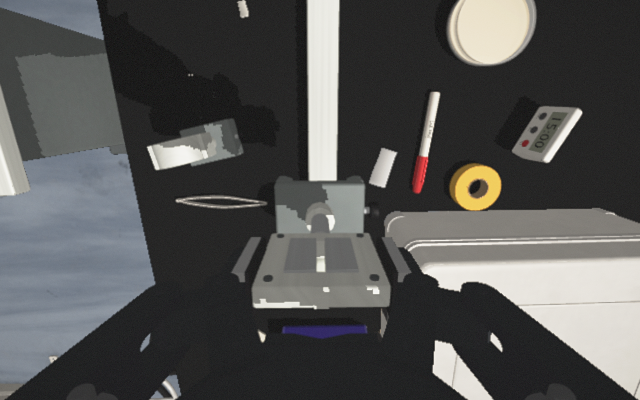

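Run:
```python
from h import *
W=np.load("w2W.npy");o=robot.observe();p=o["eef_pos"]
P=sel(W,p[:2],.024,p[2]+.008,p[2]+.02);print(len(P),rect(P),np.percentile(P,[2,50,98],axis=0).round(4).tolist())
P=sel(W,(p[0],p[1]),.05,p[2]-.1135+.02,p[2]-.1135+.034);print("saddle",rect(P),np.percentile(P,[2,50,98],axis=0).round(4).tolist())
goto(.5982,-.1305,.1275,-2.35)
```

```text
3434 (array([ 596.8, -133.9]), array([12.1, 47.9]), 87.9) [[0.5741, -0.1391, 0.2964], [0.5966, -0.1324, 0.3017], [0.6198, -0.1285, 0.3031]]
saddle (array([ 602. , -130.1]), array([37.7, 75.7]), 88.0) [[0.5657, -0.1476, 0.1958], [0.5987, -0.126, 0.2019], [0.6355, -0.111, 0.2035]]
xyz [0.26, 0.15, 16.05] roll 0.001 rows 2.6 0.0
```

Request:
apply_moves(xyz=[[0.25,0.15,5],[0.25,0.15,10],[0.25,0.15,13],[0.25,0.15,13.5],[0.25,0.15,13.5]], roll=[0,0,0,0,0])

```text
t: 5.32
eef_pos: [0.5997, -0.1297, 0.154]
tcp_rot: [2.264, 2.177, 0.0]
wrist_force: [0.6, -0.7, -1.2]
gripper_width: 0.0554
finger_force: 55.4
```

Request:
apply_moves(xyz=[[-0.08,-0.13,0.7],[-0.08,-0.13,1.3],[-0.08,-0.13,1.9],[-0.08,-0.13,2.4],[-0.08,-0.13,2.7],[-0.08,-0.13,2.7]], roll=[0,0,0,0,0,0])

```text
t: 6.08
eef_pos: [0.5982, -0.1296, 0.1282]
tcp_rot: [2.262, 2.178, -0.001]
wrist_force: [-7.8, 0.7, 20.5]
gripper_width: 0.0557
finger_force: 57.9
```

Request:
apply_moves(xyz=[[-0.06,0,-0.1],[-0.06,0,-0.1],[-0.06,0,-0.1],[-0.06,0,-0.1],[-0.06,0,-5],[-0.06,0,-11],[-0.06,0,-15],[-0.06,0,-15]], roll=[0,0,0,0,0,0,0,0], fingers=8.5)

```text
t: 7.08
eef_pos: [0.5997, -0.1304, 0.2797]
tcp_rot: [2.26, 2.175, 0.005]
wrist_force: [0.3, -0.8, -0.8]
gripper_width: 0.0849
finger_force: 0.0
```

Run:
```python
from h import *
for n in("wrist","top"):
    c=vision.read_camera(n);W=cloud(c)
    for nm,cc,z in(("slit top",(.598,-.1315),(.136,.147)),("slit sad",(.598,-.1315),(.036,.048)),("lampsaddle",(.593,-.216),(.036,.048)),("table",(.455,.105),(.068,.085)),("screensaddle",(.603,.125),(.036,.046))):
        P=sel(W,cc,.045,*z)
        if len(P)>4:print(n,nm,len(P),rect(P),np.percentile(P,[2,50,98],axis=0).round(4).tolist())
print(robot.observe()["eef_pos"])
goto(.46,.102,.25,-4.5)
```

```text
wrist slit top 788 (array([ 597.5, -130.7]), array([12.1, 55.9]), 86.9) [[0.5712, -0.1358, 0.1365], [0.597, -0.1301, 0.142], [0.6243, -0.1253, 0.1435]]
wrist slit sad 1149 (array([ 603.8, -122.1]), array([28.2, 75.4]), 87.0) [[0.5671, -0.1354, 0.0366], [0.6002, -0.12, 0.0421], [0.6374, -0.1079, 0.044]]
wrist lampsaddle 1196 (array([ 600.1, -216.6]), array([45.5, 75. ]), 87.2) [[0.5638, -0.237, 0.0376], [0.5969, -0.2079, 0.0422], [0.6336, -0.1938, 0.0442]]
top slit top 82 (array([ 597.6, -130. ]), array([ 9.8, 56.1]), 87.5) [[0.5702, -0.1344, 0.1379], [0.5969, -0.1296, 0.1406], [0.6237, -0.1247, 0.144]]
top slit sad 238 (array([ 601.9, -130.2]), array([46.5, 72.8]), 87.7) [[0.5658, -0.1515, 0.0373], [0.5882, -0.1224, 0.0411], [0.6286, -0.1075, 0.0451]]
top lampsaddle 202 (array([ 593.3, -215. ]), array([45.8, 63.1]), 89.1) [[0.5633, -0.2366, 0.0363], [0.5797, -0.2056, 0.0408], [0.6229, -0.1929, 0.0448]]
top table 425 (array([460.1, 101.3]), array([56. , 56.1]), 85.6) [[0.4325, 0.0743, 0.0713], [0.4597, 0.101, 0.0758], [0.4871, 0.1281, 0.0805]]
top screensaddle 235 (array([611.6, 123.2]), array([46.1, 70.8]), 88.5) [[0.577, 0.1007, 0.0369], [0.6003, 0.116, 0.0411], [0.6393, 0.1458, 0.045]]
[ 0.59797532 -0.13041558  0.2760872 ]
xyz [22.7, -14.68, 2.6] roll 0.04 rows 4.3 0.2
```

Request:
apply_moves(xyz=[[5,-3.3,0.6],[10,-6.5,1.2],[16,-10.2,2],[22.7,-14.7,2.6],[22.7,-14.7,2.6],[22.7,-14.7,2.6],[22.7,-14.7,2.6]], roll=[0.04,0.04,0.04,0.04,0.04,0.04,0.04])

```text
t: 8.05
eef_pos: [0.4601, 0.1014, 0.2495]
tcp_rot: [-2.306, -2.132, 0.002]
wrist_force: [0.6, -1.0, -0.7]
gripper_width: 0.0852
finger_force: 0.0
```

Run:
```python
from h import *
c=vision.read_camera("wrist");W=cloud(c);np.save("w3W.npy",W)
for nm,cc,z in(("table",(.46,.102),(.070,.082)),("tablesad",(.46,.102),(.02,.034)),("screensaddle",(.608,.123),(.036,.048)),("vial",(.466,.252),(.03,.06)),("vialtop",(.466,.252),(.047,.06)),("lamp",(.594,-.216),(.036,.048))):
    P=sel(W,cc,.055,*z)
    if len(P)>4:print(nm,len(P),rect(P),np.percentile(P,[2,50,98],axis=0).round(4).tolist())
print(railfit(W))
goto(.46,.102,.077,-4.4)
```

```text
table 3148 (array([460. , 100.8]), array([55.9, 55.9]), 85.5) [[0.4331, 0.0738, 0.0745], [0.46, 0.1018, 0.0764], [0.4869, 0.1285, 0.079]]
tablesad 181 (array([471.1, 118.4]), array([23.4, 78.4]), 63.4) [[0.4328, 0.0932, 0.0203], [0.4818, 0.1215, 0.0236], [0.5035, 0.1255, 0.0289]]
screensaddle 1791 (array([615. , 121.9]), array([45.4, 77.1]), 87.7) [[0.5771, 0.1009, 0.0371], [0.5992, 0.1295, 0.0422], [0.6475, 0.1444, 0.0441]]
vial 182 (array([465.3, 245.4]), array([12.2, 11.7]), 80.1) [[0.4596, 0.2398, 0.0325], [0.465, 0.2444, 0.0493], [0.4711, 0.2512, 0.0513]]
vialtop 143 (array([465.1, 245.6]), array([12.1, 11.5]), 53.2) [[0.4597, 0.24, 0.0474], [0.465, 0.2453, 0.0496], [0.4703, 0.2513, 0.0513]]
(np.float64(0.1991176529422667), np.float64(0.5990339842486152), np.float64(0.034817383342257036))
xyz [0.1, -0.02, 17.26] roll -0.003 rows 2.8 0.0
```

Request:
apply_moves(xyz=[[0,0,6],[0,0,12],[0,0,16],[0,0,17.3],[0,0,17.3],[0,0,17.3]], roll=[0,0,0,0,0,0])

```text
t: 8.85
eef_pos: [0.4608, 0.102, 0.0785]
tcp_rot: [2.306, 2.132, 0.003]
wrist_force: [-0.5, 0.4, -0.4]
gripper_width: 0.0852
finger_force: 0.0
```

Request:
apply_moves(xyz=[[0,0,0],[0,0,0],[0,0,0],[0,0,0],[0,0,-1.5],[0,0,-1.5]], roll=[0,0,0,0,0,0], fingers=4.5, newtons=50)

```text
t: 9.6
eef_pos: [0.4605, 0.1021, 0.0932]
tcp_rot: [2.306, 2.132, 0.003]
wrist_force: [0.5, 0.2, -3.1]
gripper_width: 0.0551
finger_force: 54.5
```

Run:
```python
from h import *
goto(.605,.0375,.22,-2.35)
```

```text
xyz [-5.3, 14.94, -12.66] roll -0.037 rows 3.2 0.2
```

Request:
apply_moves(xyz=[[0,0,-6],[-5.3,2,-10],[-5.3,7,-12.7],[-5.3,13,-12.7],[-5.3,15,-12.7],[-5.3,15,-12.7],[-5.3,15,-12.7],[-5.3,15,-12.7]], roll=[0,-0.037,-0.037,-0.037,-0.037,-0.037,-0.037,-0.037])

```text
t: 10.6
eef_pos: [0.6043, 0.0378, 0.2191]
tcp_rot: [-2.265, -2.176, 0.001]
wrist_force: [-0.3, -0.0, -3.2]
gripper_width: 0.0549
finger_force: 56.0
```

Run:
```python
from h import *
goto(.605,.0383,.0925,-2.35);print(robot.observe()["eef_pos"])
c=vision.read_camera("wrist");W=cloud(c);p=robot.observe()["eef_pos"]
P=sel(W,p[:2],.036,p[2]-.006,p[2]+.004);print("plate",len(P),rect(P))
```

```text
xyz [0.06, 0.08, 12.66] roll 0.001 rows 2.0 0.0
[0.60425561 0.03782664 0.21911546]
plate 14561 (array([604.7,  36. ]), array([57.4, 67.7]), 87.0)
```

Request:
apply_moves(xyz=[[0.05,0.05,5],[0.05,0.05,9],[0.05,0.05,10],[0.05,0.05,10.8],[0.05,0.05,11.5],[0.05,0.05,12.1],[0.05,0.05,12.6],[0.05,0.05,12.7],[0.05,0.05,12.7]], roll=[0,0,0,0,0,0,0,0,0])

```text
t: 11.78
eef_pos: [0.606, 0.0381, 0.0926]
tcp_rot: [2.266, 2.175, 0.0]
wrist_force: [-0.9, -1.2, 1.7]
gripper_width: 0.0552
finger_force: 56.3
```

Request:
apply_moves(xyz=[[0,0,0],[0,0,0],[0,0,0],[0,0,0],[0,0,-5],[0,0,-11],[0,0,-16],[0,0,-16]], roll=[0,0,0,0,0,0,0,0], fingers=8.5)

```text
t: 12.78
eef_pos: [0.6077, 0.0386, 0.2564]
tcp_rot: [2.264, 2.172, 0.009]
wrist_force: [-0.3, -0.7, -1.6]
gripper_width: 0.0851
finger_force: 0.0
```

Run:
```python
from h import *
for n in("wrist","top"):
    c=vision.read_camera(n);W=cloud(c)
    for nm,cc,z in(("table",(.605,.038),(.084,.096)),("tablesad",(.605,.038),(.036,.047)),("screensaddle",(.608,.123),(.036,.048)),("lens",(.458,-.095),(.085,.135))):
        P=sel(W,cc,.05,*z)
        if len(P)>4:print(n,nm,len(P),rect(P),np.percentile(P,[2,50,98],axis=0).round(4).tolist())
goto(.4585,-.0955,.25,10.6)
```

```text
wrist table 3272 (array([605.6,  36.5]), array([56.3, 56. ]), 87.6) [[0.5788, 0.0097, 0.0888], [0.6056, 0.0376, 0.0905], [0.6324, 0.064, 0.0929]]
wrist tablesad 109 (array([616. ,  54.6]), array([22.2, 78.9]), 67.5) [[0.5778, 0.0313, 0.0361], [0.6321, 0.0582, 0.0396], [0.6489, 0.0604, 0.042]]
wrist screensaddle 1731 (array([614.7, 122.4]), array([44.8, 75.4]), 87.6) [[0.5785, 0.1003, 0.0393], [0.61, 0.1153, 0.0422], [0.6416, 0.1447, 0.0438]]
top table 229 (array([604.9,  37.3]), array([55.7, 56.2]), 87.6) [[0.5772, 0.0101, 0.0854], [0.5945, 0.025, 0.0899], [0.631, 0.0637, 0.094]]
top tablesad 82 (array([581.4,  38.2]), array([45.3, 15.4]), 86.9) [[0.573, 0.0161, 0.0369], [0.5809, 0.0373, 0.041], [0.5881, 0.0595, 0.0444]]
top screensaddle 239 (array([613.9, 123.2]), array([45.9, 75.8]), 87.8) [[0.5771, 0.1008, 0.0372], [0.6003, 0.1165, 0.0412], [0.6395, 0.1456, 0.0452]]
xyz [-13.93, -14.17, 0.24] roll -0.226 rows 3.2 1.2
```

Request:
apply_moves(xyz=[[-4.3,-4.3,0.2],[-8.6,-8.7,0.2],[-13.9,-14.2,0.2],[-13.9,-14.2,0.2],[-13.9,-14.2,0.2],[-13.9,-14.2,0.2],[-13.9,-14.2,0.2]], roll=[-0.1,-0.2,-0.226,-0.226,-0.226,-0.226,-0.226])

```text
t: 13.75
eef_pos: [0.4594, -0.0938, 0.2501]
tcp_rot: [-2.004, -2.419, -0.001]
wrist_force: [0.5, 0.1, 0.1]
gripper_width: 0.0849
finger_force: 0.0
```

Run:
```python
from h import *
c=vision.read_camera("wrist");W=cloud(c);save("w4.png",c["img"])
for nm,cc,z in(("lens",(.458,-.095),(.085,.135)),("lenstop",(.458,-.095),(.115,.135)),("lensad",(.458,-.095),(.02,.034))):
        P=sel(W,cc,.05,*z)
        if len(P)>4:print(nm,len(P),rect(P),np.percentile(P,[2,50,98],axis=0).round(4).tolist())
goto(.4585,-.0955,.106,10.6)
```

```text
lens 1950 (array([457.4, -95.3]), array([56.1, 24.4]), 10.5) [[0.4303, -0.1084, 0.0877], [0.4573, -0.0932, 0.1224], [0.4835, -0.0797, 0.1276]]
lenstop 1390 (array([457.4, -95.3]), array([45.1, 24.4]), 10.8) [[0.4363, -0.1078, 0.1161], [0.4575, -0.0948, 0.1246], [0.4782, -0.0818, 0.1277]]
lensad 1119 (array([461.6, -83.6]), array([76.1, 27.5]), 6.8) [[0.4251, -0.0973, 0.0207], [0.4574, -0.0825, 0.028], [0.4974, -0.0692, 0.0298]]
xyz [-0.15, -0.1, 14.4] roll 0.002 rows 2.3 0.0
```

View pics/w4.png

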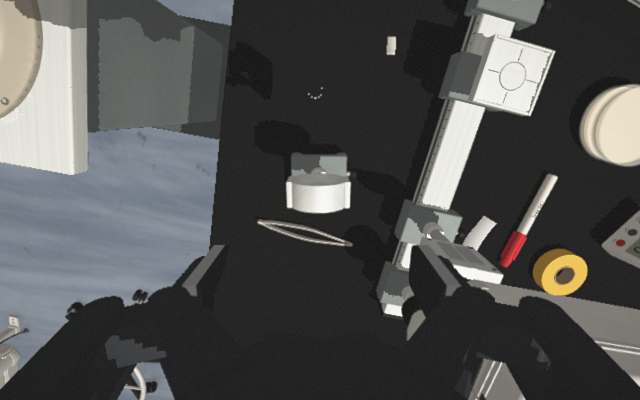

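Request:
apply_moves(xyz=[[-0.12,-0.15,6],[-0.12,-0.15,11],[-0.12,-0.15,14],[-0.12,-0.15,14.4],[-0.12,-0.15,14.4],[-0.12,-0.15,14.4]], roll=[0,0,0,0,0,0])

```text
t: 14.55
eef_pos: [0.4578, -0.0964, 0.1074]
tcp_rot: [2.006, 2.416, 0.002]
wrist_force: [0.3, 0.6, 0.6]
gripper_width: 0.0851
finger_force: 0.0
```

Request:
apply_moves(xyz=[[0,0,0],[0,0,0],[0,0,0],[0,0,0],[0,0,-1.5],[0,0,-1.5]], roll=[0,0,0,0,0,0], fingers=4.5, newtons=50)

```text
t: 15.3
eef_pos: [0.4574, -0.0967, 0.122]
tcp_rot: [2.007, 2.416, 0.001]
wrist_force: [-0.2, 0.1, -2.3]
gripper_width: 0.0553
finger_force: 55.0
```

Run:
```python
from h import *
goto(.6017,-.0465,.27,-2.35)
```

```text
xyz [2.28, 15.13, -14.78] roll 0.226 rows 3.4 1.2
```

Request:
apply_moves(xyz=[[0,0,-6],[0,0,-12],[0.8,5,-14.8],[1.6,10,-14.8],[2.2,15.1,-14.8],[2.2,15.1,-14.8],[2.2,15.1,-14.8],[2.2,15.1,-14.8]], roll=[0,0,0.1,0.2,0.226,0.226,0.226,0.226])

```text
t: 16.3
eef_pos: [0.6003, -0.0477, 0.2688]
tcp_rot: [-2.267, -2.175, 0.002]
wrist_force: [-0.1, 0.7, -2.3]
gripper_width: 0.0555
finger_force: 56.4
```

Run:
```python
from h import *
c=vision.read_camera("wrist");W=cloud(c);p=robot.observe()["eef_pos"]
P=sel(W,p[:2],.022,p[2]+.008,p[2]+.03);print("barrel",len(P),rect(P),p)
goto(.6017,-.0477,.1214,-2.35)
```

```text
barrel 5740 (array([600.8, -46.3]), array([25.4, 43.2]), 87.1) [ 0.60048263 -0.047714    0.26906712]
xyz [0.02, 0.13, 14.77] roll -0.001 rows 2.4 0.0
```

Request:
apply_moves(xyz=[[0,0.05,6],[0,0.05,11],[0,0.05,12],[0,0.05,12.8],[0,0.05,13.5],[0,0.05,14.1],[0,0.05,14.6],[0,0.05,14.8],[0,0.05,14.8]], roll=[0,0,0,0,0,0,0,0,0])

```text
t: 17.48
eef_pos: [0.6021, -0.047, 0.1214]
tcp_rot: [2.266, 2.175, 0.0]
wrist_force: [0.8, 0.4, -3.4]
gripper_width: 0.0555
finger_force: 56.7
```

Request:
apply_moves(xyz=[[0,0,0.08],[0,0,0.12],[0,0,0.12]], roll=[0,0,0])

```text
t: 17.85
eef_pos: [0.6021, -0.047, 0.1213]
tcp_rot: [2.266, 2.175, 0.0]
wrist_force: [-4.0, -0.6, 9.9]
gripper_width: 0.0549
finger_force: 58.3
```

Seated. Release and check.

Request:
apply_moves(xyz=[[0,0,0],[0,0,-0.1],[0,0,-0.1],[0,0,-0.1],[0,0,-5],[0,0,-11],[0,0,-15],[0,0,-15]], roll=[0,0,0,0,0,0,0,0], fingers=8.5)

```text
t: 18.85
eef_pos: [0.6034, -0.0469, 0.2734]
tcp_rot: [2.264, 2.172, 0.006]
wrist_force: [0.2, -0.2, -0.9]
gripper_width: 0.085
finger_force: 0.0
```

Run:
```python
from h import *
for n in("wrist","top"):
    c=vision.read_camera(n);W=cloud(c)
    for nm,cc,z in(("lens",(.602,-.047),(.12,.146)),("lensad",(.602,-.047),(.036,.047)),("table",(.605,.038),(.084,.096)),("slit",(.598,-.13),(.136,.147)),("vialtop",(.466,.245),(.04,.06))):
        P=sel(W,cc,.04,*z)
        if len(P)>4:print(n,nm,len(P),rect(P),np.percentile(P,[2,50,98],axis=0).round(4).tolist())
print(robot.observe()["eef_pos"])
goto(.465,.2455,.24,-2.35);goto(.465,.2455,.24,87.65)
```

```text
wrist lens 1646 (array([602.2, -45.2]), array([24.2, 55.7]), 87.8) [[0.5758, -0.0567, 0.1261], [0.6023, -0.0445, 0.1374], [0.6289, -0.0332, 0.1417]]
wrist lensad 988 (array([606.9, -34.2]), array([27.1, 72.5]), 83.2) [[0.572, -0.0453, 0.037], [0.6041, -0.0319, 0.0421], [0.6392, -0.0219, 0.0439]]
wrist table 3566 (array([605.7,  36.4]), array([55.5, 56.1]), 87.5) [[0.5791, 0.0095, 0.0889], [0.6058, 0.0368, 0.0906], [0.6325, 0.0625, 0.093]]
wrist slit 721 (array([ 597.4, -130.7]), array([11.4, 56.1]), 88.4) [[0.5708, -0.1357, 0.1365], [0.5975, -0.1291, 0.142], [0.624, -0.1253, 0.1435]]
top lens 72 (array([598.6, -36.1]), array([59.2, 20.7]), 21.3) [[0.5743, -0.054, 0.1228], [0.5892, -0.0369, 0.1327], [0.6247, -0.0325, 0.1413]]
top lensad 187 (array([602.2, -48.7]), array([54.1, 64.5]), 88.0) [[0.5708, -0.066, 0.0368], [0.587, -0.0344, 0.041], [0.632, -0.0221, 0.045]]
top table 401 (array([605.6,  37.4]), array([56.2, 56.3]), 87.9) [[0.5781, 0.0106, 0.0852], [0.6047, 0.0376, 0.0896], [0.6326, 0.0641, 0.0939]]
top slit 55 (array([ 590.1, -129.5]), array([ 9.8, 42.3]), 88.7) [[0.5699, -0.134, 0.1379], [0.5867, -0.1288, 0.1405], [0.6073, -0.1244, 0.145]]
top vialtop 17 (array([464.8, 245.9]), array([ 8.4, 10.8]), 10.8) [[0.4603, 0.241, 0.0423], [0.4648, 0.2457, 0.047], [0.4694, 0.2508, 0.0506]]
[ 0.60173254 -0.04730634  0.26994135]
xyz [28.69, -14.87, 2.98] roll -0.0 rows 5.2 0.0
xyz [28.69, -14.87, 2.98] roll -1.571 rows 5.2 8.4
```

Run:
```python
from h import *
for n in("topW","sideW"):
    W=np.load(n+".npy");P=W.reshape(-1,3);m=(P[:,0]>.35)&(P[:,0]<.56)&(P[:,1]>.17)&(P[:,1]<.42)&(np.hypot(P[:,0]-.465,P[:,1]-.2455)>.02)
    for z in((.008,.02),(.02,.05),(.05,.1),(.1,.16)):
        q=P[m&(P[:,2]>z[0])&(P[:,2]<z[1])]
        if len(q):print(n,z,len(q),np.percentile(q,[1,99],axis=0).round(3).tolist())
print(robot.observe()["joint_pos"])
```

```text
topW (0.008, 0.02) 432 [[0.389, 0.171, 0.008], [0.559, 0.418, 0.018]]
topW (0.02, 0.05) 237 [[0.396, 0.302, 0.021], [0.451, 0.369, 0.032]]
topW (0.05, 0.1) 20 [[0.406, 0.307, 0.076], [0.427, 0.364, 0.099]]
topW (0.1, 0.16) 204 [[0.406, 0.308, 0.103], [0.438, 0.364, 0.129]]
sideW (0.008, 0.02) 1246 [[0.389, 0.172, 0.008], [0.56, 0.42, 0.019]]
sideW (0.02, 0.05) 871 [[0.397, 0.306, 0.02], [0.451, 0.38, 0.047]]
sideW (0.05, 0.1) 155 [[0.415, 0.338, 0.05], [0.441, 0.368, 0.1]]
sideW (0.1, 0.16) 479 [[0.412, 0.324, 0.101], [0.441, 0.367, 0.128]]
[ 0.34389739  0.48261602 -0.52066785  1.84942604  0.30262191  0.88832419
 -0.36183625]
```

Request:
apply_moves(xyz=[[5.5,-2.8,1],[11,-5.7,2],[17,-8.8,3],[23,-11.9,4],[28.7,-14.9,5],[28.7,-14.9,5],[28.7,-14.9,5],[28.7,-14.9,5],[28.7,-14.9,5]], roll=[0.15,0.3,0.45,0.6,0.744,0.744,0.744,0.744,0.744], fingers=5)

```text
t: 20.08
eef_pos: [0.4658, 0.244, 0.2199]
tcp_rot: [2.903, 1.199, -0.0]
wrist_force: [0.4, -0.4, 0.0]
gripper_width: 0.0497
finger_force: 0.0
```

Run:
```python
from h import *
c=vision.read_camera("wrist");W=cloud(c);save("w5.png",c["img"])
P=sel(W,(.465,.2455),.025,.045,.06);print(len(P),rect(P),P.max(0))
print(robot.observe()["eef_pos"])
x,y=rect(P)[0]/1000
goto(x,y,.041,-45)
```

```text
120 (array([465.6, 246.6]), array([11.5, 11.7]), 83.2) [0.47160027 0.25233592 0.05124135]
[0.46569463 0.24421924 0.22006979]
xyz [0.16, -0.18, 17.91] roll -0.002 rows 2.9 0.0
```

View pics/w5.png

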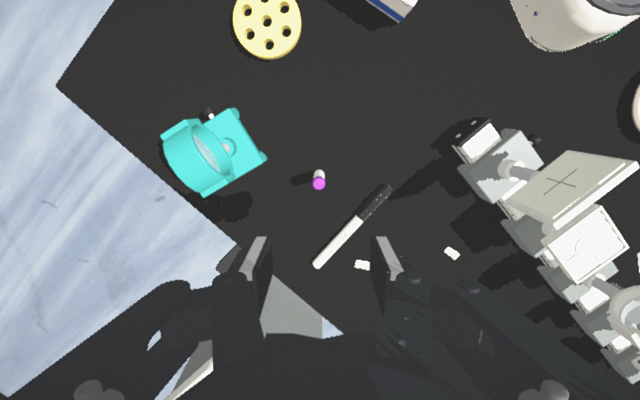

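Request:
apply_moves(xyz=[[0.1,-0.15,6],[0.1,-0.15,11],[0.1,-0.15,15],[0.1,-0.15,17.9],[0.1,-0.15,17.9],[0.1,-0.15,17.9]], roll=[0,0,0,0,0,0])

```text
t: 20.88
eef_pos: [0.4651, 0.2474, 0.0419]
tcp_rot: [-2.903, -1.202, -0.001]
wrist_force: [-0.4, -0.0, -0.3]
gripper_width: 0.05
finger_force: 0.0
```

Request:
apply_moves(xyz=[[0,0,0],[0,0,0],[0,0,0],[0,0,0],[0,0,0],[0,0,-2],[0,0,-2]], roll=[0,0,0,0,0,0,0], fingers=0.5, newtons=20)

```text
t: 21.75
eef_pos: [0.4651, 0.2479, 0.0622]
tcp_rot: [-2.902, -1.202, -0.004]
wrist_force: [0.3, 0.1, 0.2]
gripper_width: 0.0113
finger_force: 20.8
```

Run:
```python
from h import *
goto(.6054,.0375,.25,-2.35)
```

```text
xyz [-4.92, 24.8, -18.78] roll -0.744 rows 5.0 4.0
```

Request:
apply_moves(xyz=[[0,0,-6],[0,0,-12],[0,0,-18],[-1,5,-18.8],[-2,10,-18.8],[-3,15,-18.8],[-4,20,-18.8],[-4.9,24.8,-18.8],[-4.9,24.8,-18.8],[-4.9,24.8,-18.8],[-4.9,24.8,-18.8]], roll=[0,0,0,-0.15,-0.3,-0.45,-0.6,-0.744,-0.744,-0.744,-0.744])

```text
t: 23.12
eef_pos: [0.6047, 0.0391, 0.249]
tcp_rot: [-2.265, -2.177, 0.0]
wrist_force: [0.2, 0.4, -0.7]
gripper_width: 0.0114
finger_force: 20.8
```

Run:
```python
from h import *
c=vision.read_camera("wrist");W=cloud(c);save("w6.png",c["img"]);p=robot.observe()["eef_pos"];print(p)
P=sel(W,(.6054,.0375),.045,.084,.096);print("table",len(P),rect(P),np.median(P,0))
P=sel(W,p[:2],.02,p[2]-.045,p[2]-.022);print("vial",len(P),rect(P) if len(P)>4 else 0)
goto(.6054,.0375,.1315,-2.35)
```

```text
[0.60476012 0.03908895 0.24910043]
table 3464 (array([605.7,  36.4]), array([56.4, 56.1]), 87.8) [0.60571558 0.03772751 0.09050187]
vial 278 (array([605.4,  41.2]), array([ 5.5, 11.4]), 86.1)
xyz [-0.16, 0.07, 11.76] roll 0.002 rows 1.9 0.0
```

View pics/w6.png

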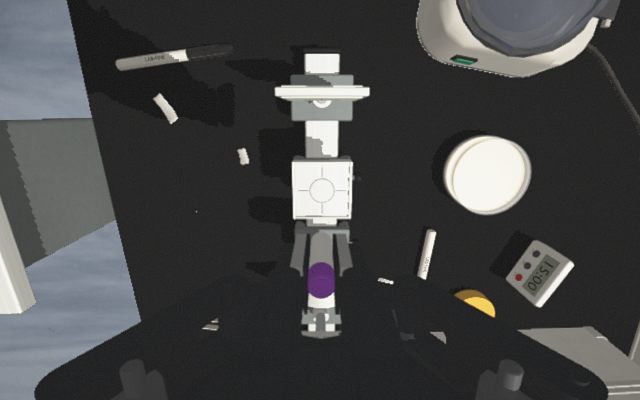

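Request:
apply_moves(xyz=[[-0.15,0.03,5],[-0.15,0.03,9],[-0.15,0.03,10.5],[-0.15,0.03,11.1],[-0.15,0.03,11.5],[-0.15,0.03,11.65],[-0.15,0.03,11.65]], roll=[0,0,0,0,0,0,0])

```text
t: 24.05
eef_pos: [0.6059, 0.0361, 0.1332]
tcp_rot: [2.266, 2.175, 0.001]
wrist_force: [-0.3, -0.8, -0.9]
gripper_width: 0.0117
finger_force: 20.8
```

Request:
apply_moves(xyz=[[0.18,0,0],[0.18,0,0.1],[0.18,0,0.15],[0.18,0,0.15]], roll=[0,0,0,0])

```text
t: 24.55
eef_pos: [0.6059, 0.0383, 0.1321]
tcp_rot: [2.266, 2.175, 0.001]
wrist_force: [-2.4, -0.4, 9.3]
gripper_width: 0.0116
finger_force: 21.6
```

Request:
apply_moves(xyz=[[0,0,-0.05],[0,0,-0.05],[0,0,-0.05],[0,0,-0.05],[0,0,-3],[0,0,-8],[0,0,-14],[0,0,-14],[-14,0,-14],[-14,0,-14],[-14,0,-14],[-14,0,-14]], roll=[0,0,0,0,0,0,0,0,0,0,0,0], fingers=4)

```text
t: 26.05
eef_pos: [0.5995, -0.103, 0.2702]
tcp_rot: [-2.268, -2.172, 0.001]
wrist_force: [-0.5, 1.1, -0.3]
gripper_width: 0.0399
finger_force: 0.0
```

Run:
```python
from h import *
for n in("wrist","top","side"):
    c=vision.read_camera(n);W=cloud(c);im=c["img"]
    if n=="side": save("s7.png",cv2.resize(im[90:260,230:400],(600,600),interpolation=3))
    if n=="wrist": save("w7.png",im)
    for nm,cc,z in(("vial",(.605,.037),(.13,.15)),("table",(.605,.037),(.084,.096)),("lens",(.602,-.047),(.12,.146)),("slit",(.598,-.13),(.136,.147)),("lampsad",(.593,-.216),(.036,.048)),("screensad",(.608,.123),(.036,.048))):
        P=sel(W,cc,.036,*z)
        if len(P)>4:print(n,nm,len(P),rect(P),np.percentile(P,[2,98],axis=0)[:,2].round(3))
```

```text
wrist vial 285 (array([606.5,  36.3]), array([12.1, 12. ]), 54.0) [0.131 0.141]
wrist table 3587 (array([606.2,  34.8]), array([53.7, 55.6]), 87.8) [0.088 0.093]
wrist lens 1931 (array([602.4, -45.8]), array([23.5, 56.1]), 87.4) [0.126 0.142]
wrist slit 789 (array([ 597.6, -130.4]), array([11.2, 55.7]), 88.0) [0.137 0.144]
wrist lampsad 1176 (array([ 594.3, -216.6]), array([46.3, 63.4]), 87.4) [0.038 0.044]
top vial 19 (array([605.8,  37.8]), array([11.4,  8. ]), 6.6) [0.131 0.141]
top table 364 (array([605.3,  37.3]), array([55.8, 56.8]), 86.6) [0.085 0.094]
top lens 188 (array([602.5, -44.4]), array([23.6, 56.5]), 87.8) [0.122 0.142]
top slit 37 (array([ 594.7, -130.5]), array([ 9.4, 50.4]), 84.2) [0.138 0.144]
top lampsad 202 (array([ 593.7, -215.4]), array([45.7, 63.2]), 88.3) [0.037 0.045]
top screensad 230 (array([607.7, 123.3]), array([46.1, 64.4]), 87.5) [0.037 0.046]
side vial 33 (array([605.7,  40.3]), array([11.2,  9.5]), 46.5) [0.13 0.14]
side table 48 (array([598.2,  20.4]), array([31. , 64.2]), 60.2) [0.085 0.093]
side lens 226 (array([602.4, -43.1]), array([28.5, 55.8]), 86.5) [0.12  0.141]
side slit 84 (array([ 597.8, -126.7]), array([12.1, 54.3]), 87.8) [0.136 0.143]
side lampsad 42 (array([ 570. , -212.5]), array([13.8, 51.5]), 0.1) [0.036 0.043]
side screensad 389 (array([608.8, 124.6]), array([48.5, 63.8]), 87.3) [0.037 0.046]
```

View pics/s7.png

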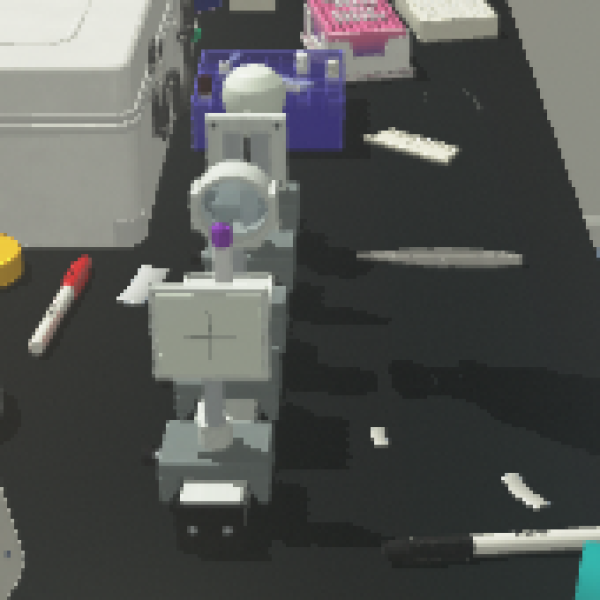

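View pics/w7.png

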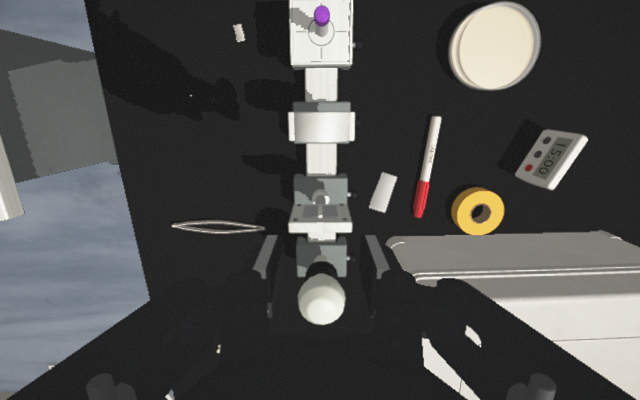

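Both pictures show the beam path complete: lamp, slit, lens and table are seated on the rail, and the vial stands upright inside the ring (wrist image 321,20). The gripper is clear of everything.

```bash
python3 -c "
from cell import order
print(order.job_done())"
```

```text
the job is handed in; nothing more can be done
None
```

The job is handed in: the slit, lens and table are fully down on the rail, square to it and within about 2 mm of even spacing by the cameras, with the vial upright in the middle of the table (about 26 s of the 99 s used).

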